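# Fetch the heavy tin from behind the canister

## Task

Two look-alike tins stand under the shelf riser behind a canister, and one of them holds a heavy steel weight: move the canister well aside and set it down, find the heavy tin by lifting, and set it gently, upright, on the chopping board. Leave the light tin standing where it was (put it back if you took it), then put the canister back where it stood. Keep tins and canister upright, and do not disturb the riser's neighbours: the salt mill, the glass and the tub.

Things in the scene. Friction and masses are not known exactly. Their poses are not given: they have to be found in the camera images.
- canister: round canister, diameter 102 mm, 140 mm tall with its knob, 0.49 to 0.64 kg; stands in front of the tins, axis about 75 mm before the riser's front edge. Too wide to span: lift it by the lid's knob, diameter 20 mm, 122 to 140 mm above the underside (the lid is fast). Origin at the centre of its underside, z up
- tin_a: one of two look-alike upright metal tins, lid fixed; diameter 56 mm (58 at the lid, the top 12 mm), 100 mm tall; origin at the centre of its underside. One tin, either of them, holds a loose steel weight and weighs 0.34 to 0.53 kg in all; the other holds a cork and weighs under 0.16 kg. They start under the riser, axes about 18 mm behind its front edge, 58 mm left and right of its middle
- tin_b: one of two look-alike upright metal tins, lid fixed; diameter 56 mm (58 at the lid, the top 12 mm), 100 mm tall; origin at the centre of its underside. One tin, either of them, holds a loose steel weight and weighs 0.34 to 0.53 kg in all; the other holds a cork and weighs under 0.16 kg. They start under the riser, axes about 18 mm behind its front edge, 58 mm left and right of its middle
- riser: fixed wooden shelf riser, deck 170 (x) x 360 mm (y), underside 170, top 186 mm above the worktop; origin on the worktop below the deck's centre, front edge at x = -85 mm, wire legs at y = -165 and +165 mm, open in front. It overhangs the tins: they cannot be gripped straight down, but a gripper tilted some 45 degrees goes in from the front. A bowl and a spice jar are fixed on it
- board: fixed wooden chopping board, 150 x 190 mm and 18 mm thick, lying on the worktop left or right of the work; origin at the centre of its underside, y along its long side
- salt_mill: bystander: loose salt mill, 44 mm in diameter, 90 mm tall, on the other side of the work from the board; origin at the centre of its underside
- glass: bystander: loose drinking glass, 84 mm in diameter, 89 mm tall, right of the riser; origin at the centre of its underside
- tub: bystander: loose plastic tub, 72 mm wide, 72 mm tall, left of the riser; origin at the centre of its underside
Not all that is in view belongs to the job. There is more than one size of the canister; the one meant has the size given above.

How it is judged (in metres and radians):
On the way, in this order (a step that is already met when the one before it is completed fails the run):
1. the canister stands aside, at least 8 cm from its place (distance of canister from where it was at the start of the episode above 0.08 m and height (world z) of canister below 0.01 m and angle between canister's own z axis and vertical below 0.1 rad), for 0.2 s.
2. the heavy tin stands upright on the board, released (((contact force between tin_a and board above 2.5 N and angle between tin_a's own z axis and vertical below 0.1 rad and contact force between tin_a and the fingers below 0.1 N and linear speed of tin_a below 0.02 m/s) or (contact force between tin_b and board above 2.5 N and angle between tin_b's own z axis and vertical below 0.1 rad and contact force between tin_b and the fingers below 0.1 N and linear speed of tin_b below 0.02 m/s))), for 0.2 s.
At the end, for the whole second after the job is handed in: The heavy tin (its weight on the board over 2.5 N) stands upright (within 0.1 rad), released and at rest on the board; the light tin and the canister stand upright and at rest, each within 30 mm of where it started (((contact force between tin_a and board above 2.5 N and angle between each of tin_a, tin_b's own z axis and vertical below 0.1 rad and contact force between tin_a and the fingers below 0.1 N and linear speed of each of tin_a, tin_b below 0.02 m/s and distance of tin_b from where it was at the start of the episode below 0.03 m) or (contact force between tin_b and board above 2.5 N and angle between each of tin_b, tin_a's own z axis and vertical below 0.1 rad and contact force between tin_b and the fingers below 0.1 N and linear speed of each of tin_b, tin_a below 0.02 m/s and distance of tin_a from where it was at the start of the episode below 0.03 m)) and distance of canister from where it was at the start of the episode below 0.03 m and angle between canister's own z axis and vertical below 0.1 rad and linear speed of canister below 0.02 m/s); the robot touches nothing.
It fails at once if the canister or a tin is tipped over 0.5 rad (angle between any of canister, tin_a, tin_b's own z axis and vertical above 0.5 rad).
It fails at once if a tin is slammed on the board (over 60 N) (contact force between any of tin_a, tin_b and board above 60 N).
It fails at once if the salt mill, glass or tub is moved over 30 mm (distance of any of salt_mill, glass, tub from where it was at the start of the episode above 0.03 m).
It also fails if it takes over 72 s, if anything falls off the work surface, if the arm or the gripper's body presses on something with over 40 N, if the wrist force passes 120 N, or if a joint passes its speed limit or range.

## Robot

A 6-joint arm with a two-finger parallel gripper is mounted at the origin on a cart in front of the work surface, level with it; the furniture and walls round the work are solid. World frame = base frame: x ahead of the robot, y to its left, z up, the work surface at z = 0. Lengths are in mm, angles in rad, forces in N, time in s.
With the tool pointing down it reaches from about 350 to 975 mm from the base axis. Payload 7.1 kg.
Tool frame: the origin (TCP) lies at the very end of the fingers, on their centre line; the grasp point (between the pads) lies 19 mm behind it (ctrl.grasp_offset is the distance from the TCP to the grasp point, in mm); z points along the fingers, y is the line along which they close (so a half turn about z gives the same grasp; the last joint's range is limited). The gripper opens to 88 mm and grips with 3 to 60 N. Pads are 20 mm wide; open, the fingers measure 115 mm over their backs; the gripper's body (75 mm by 178 mm) begins 61 mm behind the grasp point.
Start: joints at [1.305, 0.423, 1.63, -0, 1.089, -0.019], TCP at [152.657, 606.053, 222.675] pointing down, gripper open.
Joint ranges: [-3, 3], [-0.9, 2.11], [0.09, 2.58], [-1.31, 4.45], [0.11, 2.69], [-2.54, 2.54]. Speed limits (rad/s): [2.39, 2.39, 3.01, 3.14, 3.14, 3.14].

## Interface

Orientations are given as a rotation vector (axis times angle).
In Python, from workcell import ctrl, viewer, ticket, models gives the robot as it stands.
- The arm moves only by the tool play_rows, never from a script. Its arguments are lists of equal length, an entry for each row: "dp": the shift along the world's x, y, z in mm, a list of three; "yaw": the turn about the world's z in degrees. In form: {"dp": [[tx, ty, tz], ...], "yaw": [yaw, ...]}. A call has 1 to 8 rows; each row shifts and turns the commanded pose from where the row before left it; what a row does not reach is not made up. A row lasts 1/12 s, in which the tool goes at most 41.7 mm and 7.16 degrees, less where a joint would pass 70% of its speed; a pose out of reach is approached as far as the arm can. A call is refused whole if a number of a shift passes 41.7 or a number of a turn 7.16, either way. A call with a gripper value outside its range is refused whole. "gripper" is the closure, from 0 (fully open) to 1 (shut), set as the call begins (left out, the last holds). The fingers move at their own pace and stop on an object; the grip force is fixed at half the most. Time passes only in rows, so rows that do not move let the fingers close. It gives the time, the measured TCP pose, the force, the opening and the grip force at its end, in the units of the state.
- ctrl.get_obs(): the state, without advancing time (a new reading comes with each control period).
- viewer.get_image(name): name is "scene" or "top" or "wrist"; returns a dict with "pixels" (480x640x3 uint8, red, green, blue), "range_z" (480x640 float32, mm along the optical axis (not along the pixel's ray), 0 where there is no reading), "fx", "fy", "cx", "cy" (pixels), "T" (4x4, takes a point from camera to world coordinates); the wrist camera has in their place "hand_eye" (4x4, takes a point from camera to tool coordinates, whose origin is the TCP and whose axes are the flange's). Camera axes: x right, y up, looking along -z (the intrinsics and any distortion apply to the point x, -y, -z); pixel columns grow to the right and rows downward; lengths in mm; the calibration is good to about 2 mm. A picture is of the moment at which its call begins: read the wrist's pose just before it.
- ticket.close_job(): hands the job in; it is judged then, once.
Trained networks look in a picture, given as the dict that the camera call returned (one of the last four; its "shot" number tells which), for a name from the list of things; names that differ only in an ending like _2 or _b are one class to them, and where a whole thing is asked for, a point or a joint stands for the part that bears it (a point fixed in the world has none). Each returns a list of dicts, best first, with "conf" (0 to 1); they miss things now and then, are a little off and sometimes report something else, mostly with a low value. They report only what shows in the picture. A call takes as long as a camera call. They do not tell look-alikes from the thing itself.
- models.look_for(picture, name): "bbox" ([centre column, centre row, width, height] in pixels, round what is visible of it).
- models.landmark_of(picture, name): "location" ([column, row] in pixels: a listed point, or the origin of a listed thing).
The state is a dict: "t": time; "qpos": joint angles; "qvel": joint speeds; "joint_torque": joint torques, N m; "ee_pos": TCP position; "orientation": TCP orientation; "ft_force": force on the tool from outside, world axes, zero at the start; "moment": the same for the moment, N m; "width": finger opening in mm; "grasp_force": force on a finger pad.
Only numpy, scipy, OpenCV 4.12 (cv2) and the standard library are available. Lean on these libraries where they do the work, as an engineer would, in place of code of your own. Each camera call takes 0.05 s, during which the arm holds its last target. There are 200 camera calls.

## Working session

There is one attempt and no reset: what is moved stays moved. The work goes in short steps, Python scripts to look and compute and a tool call to move; the robot and the scene stay as the last step left them, time stands still between calls to the robot, and variables do not carry over. Pictures are saved under pics/ and viewed, at most 10 in all, crops included, and the job is handed in when it is done.

Besides the shell and the picture viewer there is one more tool, called after "Emit:" as a command line: name --pt "numbers of a row" for each row, then --argument value for the rest. play_rows: Moves the arm, as the interface text tells. Its arguments: {"type":"object","properties":{"dp":{"type":"array"},"yaw":{"type":"array"},"gripper":{"type":"number"}},"required":["dp","yaw"]}

```bash
ls; mkdir -p pics
cat > h.py <<'E'
import numpy as np,cv2
from scipy.spatial.transform import Rotation as R
from workcell import ctrl,viewer,ticket,models
def shot(n):
    o=ctrl.get_obs(); p=viewer.get_image(n)
    if n=='wrist':
        M=np.eye(4);M[:3,:3]=R.from_rotvec(o['orientation']).as_matrix();M[:3,3]=o['ee_pos'];p['W']=M@np.array(p['hand_eye'])
    else: p['W']=np.array(p['T'])
    return p
def ray(p,u,v):
    d=np.array([(u-p['cx'])/p['fx'],-(v-p['cy'])/p['fy'],-1.]);return p['W'][:3,3],p['W'][:3,:3]@d
def atz(p,u,v,z):
    o,d=ray(p,u,v);return o+d*(z-o[2])/d[2]
def atd(p,u,v):
    o,d=ray(p,u,v);return o+d*p['range_z'][int(v),int(u)]
def cloud(p):
    v,u=np.mgrid[:480,:640];d=p['range_z'];c=np.stack([(u-p['cx'])/p['fx']*d,-(v-p['cy'])/p['fy']*d,-d],-1)
    return c@p['W'][:3,:3].T+p['W'][:3,3]
def save(p,n): cv2.imwrite('pics/'+n+'.png',p['pixels'][:,:,::-1])
E
python3 - <<'E'
from h import *
np.set_printoptions(precision=1,suppress=True)
o=ctrl.get_obs();print(o,getattr(ctrl,'grasp_offset',None))
for n in ['scene','top']:
    p=shot(n);save(p,n+'0');print(n,{k:p[k] for k in p if k not in('pixels','range_z')})
    for k in ['canister','tin_a','riser','board','salt_mill','glass','tub']:
        for r in models.landmark_of(p,k)[:3]:
            u,v=r['location'];print(k,round(r['conf'],2),np.array([u,v]),atz(p,u,v,0))
E
```

```text
pics
{'t': 0.0, 'qpos': array([ 1.3,  0.4,  1.6, -0. ,  1.1, -0. ]), 'qvel': array([-0., -0.,  0., -0.,  0., -0.]), 'joint_torque': array([  0. , -54.5, -27.4,   0.1,   0. ,  -0. ]), 'ee_pos': array([152.5, 605.5, 221.9]), 'orientation': array([-0.4, -3.1,  0. ]), 'ft_force': array([ 0. , -0.1,  0.6]), 'moment': array([-0. , -0. , -0.1]), 'grasp_force': 0.0, 'width': 87.74818327871535} 18.700000000000003
scene {'fx': 437.33239722255894, 'fy': 437.33239722255894, 'cx': 317.1133482759496, 'cy': 245.02184587843533, 'T': array([[   0.7,    0.5,   -0.5,  -15.6],
       [  -0.7,    0.5,   -0.4, -472.5],
       [   0. ,    0.7,    0.7,  806.3],
       [   0. ,    0. ,    0. ,    1. ]]), 'shot': 1, 'W': array([[   0.7,    0.5,   -0.5,  -15.6],
       [  -0.7,    0.5,   -0.4, -472.5],
       [   0. ,    0.7,    0.7,  806.3],
       [   0. ,    0. ,    0. ,    1. ]])}
canister 0.93 [288.4 308.9] [365.4 -61.3   0. ]
canister 0.91 [312.2 243.9] [546.7  34.9   0. ]
canister 0.56 [420.1 275.1] [ 649.2 -221.3    0. ]
tin_a 0.91 [357.  234.2] [651.9 -25.8   0. ]
board 0.79 [411.9 365.9] [ 437.7 -340
[... 284 characters left out ...]
y': 234.2708823389677, 'T': array([[   0. ,    1. ,   -0.2,  254.3],
       [  -1. ,    0. ,    0. ,   14.1],
       [   0. ,    0.2,    1. , 1405.3],
       [   0. ,    0. ,    0. ,    1. ]]), 'shot': 2, 'W': array([[   0. ,    1. ,   -0.2,  254.3],
       [  -1. ,    0. ,    0. ,   14.1],
       [   0. ,    0.2,    1. , 1405.3],
       [   0. ,    0. ,    0. ,    1. ]])}
canister 0.89 [318.9 236.8] [541.8  21.5   0. ]
tin_a 0.98 [286.9 191.3] [651.3  98.2   0. ]
tin_a 0.92 [340.  192.2] [650.  -27.6   0. ]
board 0.93 [475.5 282. ] [ 438.3 -339.3    0. ]
salt_mill 0.82 [180.2 286.6] [423.1 338.5   0. ]
glass 0.58 [470.7 195.7] [ 643.6 -337.     0. ]
tub 0.6 [192.2 198.8] [631.3 321.4   0. ]
```

View pics/scene0.png

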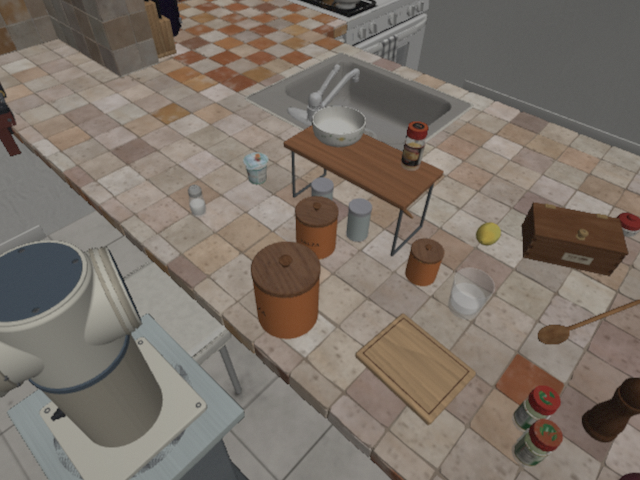

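View pics/top0.png

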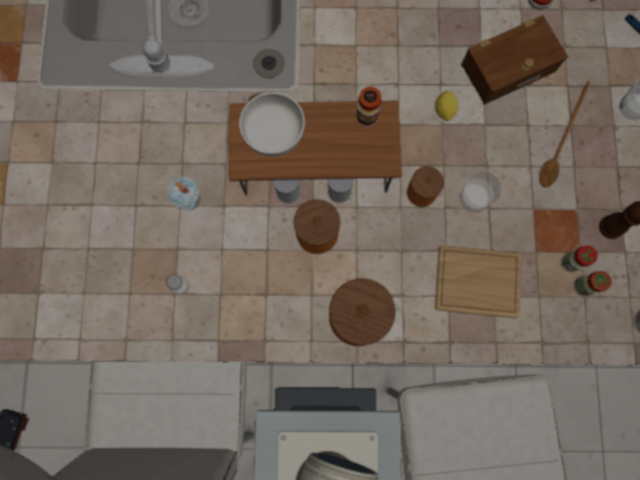

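The scene view shows the riser with both tins under it: left tin about (320,185), right tin (357,220). The canister that was meant is at (316,228), with a larger look-alike at (288,290), a smaller one at (425,260), and the board at (414,366). The top view agrees, with the canister knob near (318,221) and the tins at (287,190) and (340,190).

Run:
```python
from h import *
np.set_printoptions(precision=1,suppress=True)
from scipy.optimize import least_squares
def circ(P,r=None):
    c0=P[:,:2].mean(0)
    if r: return least_squares(lambda c:np.hypot(*(P[:,:2]-c).T)-r,c0,loss='soft_l1').x
    s=least_squares(lambda c:np.hypot(*(P[:,:2]-c[:2]).T)-c[2],[*c0,40],loss='soft_l1').x;return s
for n in ['scene','top']:
    p=shot(n);C=cloud(p).reshape(-1,3);ok=p['range_z'].ravel()>0;C=C[ok]
    def box(x0,x1,y0,y1,z0,z1):
        return C[(C[:,0]>x0)&(C[:,0]<x1)&(C[:,1]>y0)&(C[:,1]<y1)&(C[:,2]>z0)&(C[:,2]<z1)]
    print(n)
    f=box(380,480,60,250,-30,30);print('floor',np.median(f[:,2]))
    k=box(480,610,-30,90,128,160);print('knob',len(k),k.mean(0),k.max(0))
    l=box(470,620,-40,100,114,127);print('lid',len(l),(l.min(0)+l.max(0))/2,np.ptp(l,axis=0))
    b=box(480,620,-40,100,20,110);print('can side',len(b),circ(b))
    for y0,y1 in((60,150),(-70,15)):
        t=box(608,720,y0,y1,20,85);print('tin side',len(t),circ(t,28) if len(t)>5 else '')
        t=box(608,720,y0,y1,94,106)
        if len(t):print('tin top',len(t),t.min(0),t.max(0))
    d=box(560,860,-220,260,178,195);print('deck',np.percentile(d,[0.5,99.5],axis=0))
    e=d[(d[:,1]>100)];e2=d[d[:,1]<-60];print('front edge',np.percentile(e[:,0],1),np.percentile(e2[:,0],1))
    b=box(330,540,-480,-200,10,26);print('board',np.percentile(b,[1,50,99],axis=0))
    g=box(300,450,-170,50,30,400);print('bigcan',g.min(0),g.max(0))
    g=box(390,460,300,370,30,200);print('mill',g.min(0),g.max(0))
    g=box(600,690,280,370,30,200);print('tub',g.min(0),g.max(0))
    g=box(600,720,-260,-170,30,165);print('smallcan',g.min(0),g.max(0))
    g=box(560,860,-160,200,192,400);print('on deck',g.min(0),g.max(0))
```

```text
scene
floor -0.745823159256247
knob 45 [547.6  23.8 135.3] [559.2  32.2 140. ]
lid 1015 [549.6  24.6 119.9] [103.  101.8  11.5]
can side 988 [550.5  26.3  50.6]
tin side 63 [648.4  95.8]
tin top 282 [617.8  64.8  94. ] [676.  123.2 102.9]
tin side 414 [651.  -25.8]
tin top 322 [619.7 -55.9  94.1] [679.1   1.9 104.1]
deck [[ 623.4 -149.6  178.4]
 [ 796.   205.2  193.8]]
front edge 622.0496044062135 630.1190638008941
board [[ 359.8 -438.1   12.4]
 [ 431.  -351.6   17.7]
 [ 511.9 -250.9   21. ]]
bigcan [ 300.  -136.5   30. ] [423.   -0.9 187. ]
mill [399.9 311.1  30.1] [439.8 346.3  89.4]
tub [600.1 292.   30.4] [662.  362.3  72.7]
smallcan [ 612.2 -257.8   30.3] [ 687.7 -184.   102.9]
on deck [ 657.  -101.4  192. ] [790.7 180.7 295. ]
top
floor 0.2782113773939727
knob 96 [551.4  24.5 134.2] [587.2  61.5 142.6]
lid 1586 [550.5  25.3 120.5] [102.   99.   12.9]
can side 274 [550.4  25.6  49.9]
tin side 174 [649.2  95.3]
tin top 263 [619.5  68.   94.2] [650.1 123.3 105.7]
tin side 173 [651.5 -26.1]
tin top 275 [622.1 -53.6  94.2] [653.7   1.9 105.8]
deck [[ 625.3 -147.   179.2]
 [ 796.6  209.1  194.7]]
front edge 624.463934163231 631.8969704064727
board [[ 362.  -436.1   11.5]
 [ 436.5 -341.8   18.2]
 [ 514.2 -247.6   24.7]]
bigcan [ 300.3 -134.6   31.2] [424.6  -0.9 188.3]
mill [401.7 313.7  30.4] [442.2 351.8  94.4]
tub [600.2 292.9  30. ] [663.5 362.8  80.9]
smallcan [ 612.9 -257.5   30. ] [ 688.3 -183.3  105.1]
on deck [ 622.3 -140.8  192. ] [791.7 199.2 300.6]
```

Emit:
play_rows --pt "0 0 41" --pt "0 0 41" --pt "0 0 41" --pt "0 0 41" --pt "0 0 41" --pt "0 0 41" --pt "0 0 41" --pt "0 0 41" --yaw '[7, 7, 7, 7, 7, 7, 7, 7]'

```text
t: 1.57
ee_pos: [152.5, 605.5, 553.0]
orientation: [-1.131, 2.931, 0.001]
ft_force: [0.5, 1.4, 0.0]
width: 87.9
grasp_force: 0.0
```

Emit:
play_rows --pt "16.5 -24.2 -10" --pt "16.5 -24.2 -10" --pt "16.5 -24.2 -10" --pt "16.5 -24.2 -10" --pt "16.5 -24.2 -10" --pt "16.5 -24.2 -10" --pt "16.5 -24.2 -10" --pt "16.5 -24.2 -10" --yaw '[-1.75, -1.75, -1.75, -1.75, -1.75, -1.75, -1.75, -1.75]'

```text
t: 2.23
ee_pos: [285.1, 411.1, 470.3]
orientation: [-0.754, 3.049, 0.0]
ft_force: [0.7, 1.3, 0.2]
width: 88.3
grasp_force: 0.0
```

Emit:
play_rows --pt "16.5 -24.2 -10" --pt "16.5 -24.2 -10" --pt "16.5 -24.2 -10" --pt "16.5 -24.2 -10" --pt "16.5 -24.2 -10" --pt "16.5 -24.2 -10" --pt "16.5 -24.2 -10" --pt "16.5 -24.2 -10" --yaw '[-1.75, -1.75, -1.75, -1.75, -1.75, -1.75, -1.75, -1.75]'

```text
t: 2.9
ee_pos: [417.2, 217.5, 390.4]
orientation: [-0.377, 3.118, 0.0]
ft_force: [0.9, 1.7, -0.1]
width: 87.7
grasp_force: 0.0
```

Emit:
play_rows --pt "16.5 -24.2 -10" --pt "16.5 -24.2 -10" --pt "16.5 -24.2 -10" --pt "16.5 -24.2 -10" --pt "16.5 -24.2 -10" --pt "16.5 -24.2 -10" --pt "16.5 -24.2 -10" --pt "16.5 -24.2 -10" --yaw '[-1.75, -1.75, -1.75, -1.75, -1.75, -1.75, -1.75, -1.75]'

```text
t: 3.57
ee_pos: [549.3, 23.8, 310.3]
orientation: [0.007, 3.141, 0.0]
ft_force: [-0.2, 0.0, -0.5]
width: 88.0
grasp_force: 0.0
```

Emit:
play_rows --pt "1 1.5 -30" --pt "0 0 -38" --pt "0 0 -38" --pt "0 0 -36" --pt "0 0 -24" --pt "0 0 -12" --pt "0 0 -6" --pt "0 0 0" --yaw '[0, 0, 0, 0, 0, 0, 0, 0]'

```text
t: 4.23
ee_pos: [549.5, 26.8, 126.2]
orientation: [-0.004, -3.14, 0.0]
ft_force: [-0.2, 0.3, -0.8]
width: 87.8
grasp_force: 0.0
```

Emit:
play_rows --pt "0 0 0" --pt "0 0 0" --pt "0 0 0" --pt "0 0 0" --pt "0 0 0" --pt "0 0 0" --yaw '[0, 0, 0, 0, 0, 0]' --gripper 1

```text
t: 4.73
ee_pos: [549.9, 26.8, 127.2]
orientation: [0.004, 3.141, 0.0]
ft_force: [-0.3, 0.3, -0.3]
width: 51.4
grasp_force: 0.0
```

Emit:
play_rows --pt "0 0 0" --pt "0 0 0" --pt "0 0 0" --pt "0 0 0" --pt "0 0 0" --pt "0 0 0" --pt "0 0 0" --pt "0 0 0" --yaw '[0, 0, 0, 0, 0, 0, 0, 0]'

```text
t: 5.4
ee_pos: [549.6, 26.9, 126.6]
orientation: [-0.004, -3.141, -0.0]
ft_force: [0.6, 1.9, -0.0]
width: 17.1
grasp_force: 30.0
```

Emit:
play_rows --pt "0 0 4" --pt "0 0 8" --pt "0 0 8" --pt "0 0 0" --pt "0 0 0" --yaw '[0, 0, 0, 0, 0]'

```text
t: 5.82
ee_pos: [550.1, 26.7, 147.4]
orientation: [0.004, 3.14, -0.0]
ft_force: [0.4, 0.1, -5.7]
width: 16.9
grasp_force: 30.0
```

Emit:
play_rows --pt "-5 12 0" --pt "-10 24 0" --pt "-14 32 0" --pt "-14 32 0" --pt "-14 32 0" --pt "-12 28 0" --pt "-8 18 0" --pt "-3 10 0" --yaw '[0, 0, 0, 0, 0, 0, 0, 0]'

```text
t: 6.48
ee_pos: [467.6, 217.0, 146.4]
orientation: [-0.0, -3.14, -0.0]
ft_force: [-0.7, 0.8, -5.4]
width: 17.1
grasp_force: 30.0
```

Emit:
play_rows --pt "0 0 -4" --pt "0 0 -7" --pt "0 0 -5" --pt "0 0 -3" --pt "0 0 -1.5" --pt "0 0 0" --pt "0 0 0" --yaw '[0, 0, 0, 0, 0, 0, 0]'

```text
t: 7.07
ee_pos: [472.2, 214.2, 127.2]
orientation: [0.006, 3.138, 0.002]
ft_force: [3.4, -1.0, 5.5]
width: 17.3
grasp_force: 30.0
```

Emit:
play_rows --pt "0 0 0" --pt "0 0 0" --pt "0 0 0" --pt "0 0 0" --pt "0 0 0" --pt "0 0 0" --yaw '[0, 0, 0, 0, 0, 0]' --gripper 0

```text
t: 7.57
ee_pos: [469.4, 214.7, 126.0]
orientation: [-0.004, -3.141, 0.0]
ft_force: [-0.9, 1.1, -0.5]
width: 53.1
grasp_force: 0.0
```

Emit:
play_rows --pt "0 0 20" --pt "0 0 40" --pt "0 0 41" --pt "0 0 41" --pt "0 0 41" --pt "0 0 41" --pt "0 0 41" --pt "0 0 41" --yaw '[-3, -3, -3, -3, -3, -3, -3, -3]'

```text
t: 8.23
ee_pos: [469.0, 214.6, 434.3]
orientation: [0.661, 3.071, 0.0]
ft_force: [0.6, 0.8, 0.4]
width: 87.5
grasp_force: 0.0
```

Run:
```python
from h import *
np.set_printoptions(precision=3,suppress=True)
o=ctrl.get_obs();print(o['t'],o['qpos'],o['ee_pos'],o['orientation'],o['width'])
```

```text
8.2333 [ 0.406  0.075  1.605  0.     1.461 -0.741] [468.968 214.575 434.329] [0.661 3.071 0.   ] 87.47945215436545
```

Emit:
play_rows --pt "27 12.5 20" --pt "27 12.5 20" --pt "27 12.5 20" --pt "27 12.5 20" --pt "27 12.5 20" --pt "27 12.5 20" --pt "27 12.5 20" --pt "27 12.5 20" --yaw '[6.1, 6.1, 6.1, 6.1, 6.1, 6.1, 6.1, 6.1]'

```text
t: 8.9
ee_pos: [686.3, 315.3, 592.9]
orientation: [0.679, -3.067, -0.0]
ft_force: [1.3, -0.2, 1.0]
width: 88.0
grasp_force: 0.0
```

Emit:
play_rows --pt "27 12.5 20" --pt "27 12.5 20" --pt "27 12.5 20" --pt "27 12.5 20" --yaw '[0, 0, 0, 0]'

```text
t: 9.23
ee_pos: [757.5, 348.2, 640.2]
orientation: [-0.669, 3.057, 0.004]
ft_force: [-14.0, -6.1, 20.1]
width: 87.6
grasp_force: 0.0
```

Run:
```python
from h import *
np.set_printoptions(precision=3,suppress=True)
o=ctrl.get_obs();print(o['t'],o['qpos'],o['ee_pos'],R.from_rotvec(o['orientation']).as_matrix())
```

```text
9.2333 [ 0.417  0.802  0.085  0.     2.242 -1.585] [757.492 348.234 640.178] [[-0.909 -0.417  0.011]
 [-0.417  0.909  0.005]
 [-0.012  0.    -1.   ]]
```

Emit:
play_rows --pt "36 16.5 0" --pt "36 16.5 0" --pt "36 16.5 0" --pt "36 16.5 0" --yaw '[0, 0, 0, 0]'

```text
t: 9.57
ee_pos: [821.6, 377.6, 578.0]
orientation: [-0.652, 2.978, 0.031]
ft_force: [0.3, 0.2, -0.3]
width: 87.8
grasp_force: 0.0
```

Run:
```python
from h import *
np.set_printoptions(precision=3,suppress=True)
o=ctrl.get_obs();print(o['t'],o['qpos'],o['ee_pos'],o['ft_force'],R.from_rotvec(o['orientation']).as_matrix())
```

```text
9.5667 [ 0.417  0.876  0.088  0.002  2.083 -1.584] [821.622 377.576 577.999] [ 0.339  0.158 -0.253] [[-0.905 -0.418  0.086]
 [-0.416  0.909  0.04 ]
 [-0.095  0.    -0.995]]
```

Emit:
play_rows --pt "31 14 22" --pt "31 14 22" --pt "31 14 22" --pt "31 14 22" --pt "31 14 22" --pt "31 14 22" --pt "31 14 22" --pt "31 14 22" --yaw '[0, 0, 0, 0, 0, 0, 0, 0]'

```text
t: 10.23
ee_pos: [869.0, 397.4, 607.3]
orientation: [-0.608, 2.78, 0.092]
ft_force: [0.2, 0.7, 0.5]
width: 87.5
grasp_force: 0.0
```

Run:
```python
from h import *
np.set_printoptions(precision=3,suppress=True)
o=ctrl.get_obs();print(o['t'],o['qpos'],o['ee_pos'],o['ft_force'],R.from_rotvec(o['orientation']).as_matrix())
```

```text
10.2333 [ 0.415  0.857  0.087  0.005  1.897 -1.584] [869.03  397.407 607.317] [0.165 0.657 0.482] [[-0.868 -0.417  0.27 ]
 [-0.398  0.909  0.124]
 [-0.297 -0.    -0.955]]
```

Emit:
play_rows --pt "31 14 22" --pt "31 14 22" --pt "31 14 22" --pt "31 14 22" --pt "31 14 22" --pt "31 14 22" --pt "31 14 22" --pt "31 14 22" --yaw '[0, 0, 0, 0, 0, 0, 0, 0]'

```text
t: 10.9
ee_pos: [922.3, 420.5, 634.2]
orientation: [-0.564, 2.579, 0.146]
ft_force: [0.8, 0.6, -0.7]
width: 87.7
grasp_force: 0.0
```

Emit:
play_rows --pt "31 14 22" --pt "31 14 22" --pt "31 14 22" --pt "31 14 22" --yaw '[0, 0, 0, 0]'

```text
t: 11.23
ee_pos: [949.2, 432.4, 649.2]
orientation: [-0.541, 2.477, 0.171]
ft_force: [0.4, -0.1, 0.2]
width: 87.8
grasp_force: 0.0
```

Run:
```python
from h import *
np.set_printoptions(precision=3,suppress=True)
o=ctrl.get_obs();print(o['t'],o['qpos'],o['ee_pos'],o['ft_force'],R.from_rotvec(o['orientation']).as_matrix())
```

```text
11.2333 [ 0.413  0.858  0.087  0.009  1.582 -1.585] [949.246 432.366 649.209] [ 0.395 -0.104  0.155] [[-0.742 -0.417  0.525]
 [-0.341  0.909  0.24 ]
 [-0.577 -0.001 -0.817]]
```

Emit:
play_rows --pt "31 14 22" --pt "31 14 22" --pt "31 14 22" --pt "31 14 22" --pt "31 14 22" --pt "31 14 22" --yaw '[0, 0, 0, 0, 0, 0]'

```text
t: 11.73
ee_pos: [988.5, 449.6, 672.7]
orientation: [-0.507, 2.323, 0.205]
ft_force: [-0.7, -0.4, -0.4]
width: 87.8
grasp_force: 0.0
```

Run:
```python
from h import *
np.set_printoptions(precision=3,suppress=True)
o=ctrl.get_obs();M=R.from_rotvec(o['orientation']).as_matrix();print(o['t'],o['qpos'],o['ee_pos'],M, np.degrees(np.arctan2(M[1,2],M[0,2])))
```

```text
11.7333 [ 0.413  0.867  0.087  0.011  1.414 -1.585] [988.5   449.589 672.693] [[-0.65  -0.417  0.635]
 [-0.299  0.909  0.29 ]
 [-0.699 -0.001 -0.716]] 24.550991108066636
```

Emit:
play_rows --pt "-20.3 -19.8 -15.5" --pt "-20.3 -19.8 -15.5" --pt "-20.3 -19.8 -15.5" --pt "-20.3 -19.8 -15.5" --pt "-20.3 -19.8 -15.5" --pt "-20.3 -19.8 -15.5" --pt "-20.3 -19.8 -15.5" --pt "-20.3 -19.8 -15.5" --yaw '[-0.98, -0.98, -0.98, -0.98, -0.98, -0.98, -0.98, -0.98]'

```text
t: 12.4
ee_pos: [839.9, 303.5, 559.9]
orientation: [-0.358, 2.347, 0.144]
ft_force: [0.9, 0.1, -0.8]
width: 87.5
grasp_force: 0.0
```

Emit:
play_rows --pt "-20.3 -19.8 -15.5" --pt "-20.3 -19.8 -15.5" --pt "-20.3 -19.8 -15.5" --pt "-20.3 -19.8 -15.5" --pt "-20.3 -19.8 -15.5" --pt "-20.3 -19.8 -15.5" --pt "-20.3 -19.8 -15.5" --pt "-20.3 -19.8 -15.5" --yaw '[-0.98, -0.98, -0.98, -0.98, -0.98, -0.98, -0.98, -0.98]'

```text
t: 13.07
ee_pos: [677.8, 145.3, 436.0]
orientation: [-0.197, 2.362, 0.079]
ft_force: [-0.1, -0.2, -0.2]
width: 87.9
grasp_force: 0.0
```

Run:
```python
from h import *
np.set_printoptions(precision=3,suppress=True)
from scipy.optimize import least_squares
o=ctrl.get_obs();M=R.from_rotvec(o['orientation']).as_matrix();print(o['t'],o['qpos'],o['ee_pos'],M[:,2], np.degrees(np.arctan2(M[1,2],M[0,2])),np.arccos(-M[2,2]))
D=np.array([(.423,1.63,1.089, 624.5,222),(.075,1.605,1.461,515.7,434.3),(.802,.085,2.242,833.7,640.2),(.876,.088,2.083,904.2,578.0),(.857,.087,1.897,955.6,607.3),(.858,.087,1.582,1043.1,649.2),(.867,.087,1.414,1085.9,672.7),(*o['qpos'][[1,2,4]],np.hypot(*o['ee_pos'][:2]),o['ee_pos'][2])])
def f(p):
    L1,L2,h,d,r0,e=p;a=D[:,0];b=a+D[:,1];c=b+D[:,2]
    r=r0+L1*np.sin(a)+e*np.cos(b)+L2*np.sin(b)+d*np.sin(c);z=h+L1*np.cos(a)-e*np.sin(b)+L2*np.cos(b)+d*np.cos(c)
    return np.r_[r-D[:,3],z-D[:,4]]
s=least_squares(f,[450,450,300,300,0,0],);print(s.x,np.abs(s.fun).max())
```

```text
13.0667 [ 0.207  0.065  1.804 -0.062  0.501 -1.487] [677.79  145.341 435.96 ] [ 0.689  0.115 -0.716] 9.444819388377612 0.7728342401436857
[563.436 485.453 312.331 309.961  -0.765  77.487] 0.5485970473910129
```

```bash
cat > kin.py <<'E'
from h import *
from scipy.optimize import least_squares
np.set_printoptions(precision=3,suppress=True)
LO=np.array([-3,-.9,.09,-1.31,.11,-2.54]);HI=np.array([3,2.11,2.58,4.45,2.69,2.54])
OFF=[11.8,0.]
def fk(q):
    b=q[1]+q[2];B=R.from_euler('z',q[0])
    w=np.array([-.77+563.4*np.sin(q[1])+77.5*np.cos(b)+485.5*np.sin(b),OFF[0],312.3+563.4*np.cos(q[1])-77.5*np.sin(b)+485.5*np.cos(b)])
    T=B*R.from_euler('y',b)*R.from_euler('z',q[3])*R.from_euler('y',q[4])*R.from_euler('z',q[5]+OFF[1])
    return B.apply(w)+T.apply([0,0,310.]),T
def ik(p,T,q):
    def f(x):
        a,B=fk(x);return np.r_[(a-p)/100,2*(T.inv()*B).as_rotvec(),1e-4*(x-q)]
    s=least_squares(f,np.clip(q,LO+1e-3,HI-1e-3),bounds=(LO,HI));return s.x,np.abs(s.fun[:6]).max()
def sim(rows,q):
    """rows: list of (n,dx,dy,dz,yaw) totals"""
    p,T=fk(q)
    for n,*d in rows:
        jm=0
        for i in range(n):
            p=p+np.array(d[:3])/n;T=R.from_euler('z',d[3]/n,degrees=True)*T
            q2,e=ik(p,T,q);jm=max(jm,np.abs(q2-q).max()*12);q=q2
        print(d,q,'err',round(e,4),'vmax',round(jm,2),p)
    return q
E
python3 - <<'E'
from kin import *
o=ctrl.get_obs();q=o['qpos'];p,T=fk(q);M=R.from_rotvec(o['orientation'])
print(q,p-o['ee_pos'],(T.inv()*M).as_rotvec())
E
```

```text
[ 0.207  0.065  1.804 -0.062  0.501 -1.487] [ 0.092 -0.094 -0.232] [-0.    -0.     1.571]
```

```bash
sed -i 's/OFF=\[11.8,0.\]/OFF=[11.8,np.pi\/2]/' kin.py
python3 - <<'E'
from kin import *
q0=ctrl.get_obs()['qpos']
for y in (30,45):
    print('yaw',y)
    q=sim([(8,-60,-40,40,y),(8,-60,-60,-150,0),(8,0,-71,-100,0),(10,0,0,0,-y-8.4),(5,104,0,-106,0)],q0)
E
```

```text
yaw 30
[-60, -40, 40, 30] [-0.059 -0.017  1.775  0.591  0.876 -2.54 ] err 0.0887 vmax 2.44 [617.883 105.247 475.728]
[-60, -60, -150, 0] [-0.08   0.006  2.03   0.508  0.636 -2.54 ] err 0.3541 vmax 0.41 [557.883  45.247 325.728]
[0, -71, -100, 0] [-0.142  0.157  2.076  0.419  0.485 -2.54 ] err 0.5985 vmax 0.26 [557.883 -25.753 225.728]
[0, 0, 0, -38.4] [-0.114  0.14   2.233  0.874  0.11  -2.54 ] err 0.1415 vmax 0.66 [557.883 -25.753 225.728]
[104, 0, -106, 0] [-0.097  0.47   2.007  0.883  0.11  -2.54 ] err 0.3461 vmax 0.84 [661.883 -25.753 119.728]
yaw 45
[-60, -40, 40, 45] [-0.04   0.036  1.664  0.505  1.051 -2.54 ] err 0.3153 vmax 3.54 [617.883 105.247 475.728]
[-60, -60, -150, 0] [-0.051  0.038  1.949  0.39   0.773 -2.54 ] err 0.581 vmax 0.46 [557.883  45.247 325.728]
[0, -71, -100, 0] [-0.109  0.177  2.017  0.284  0.593 -2.54 ] err 0.8195 vmax 0.29 [557.883 -25.753 225.728]
[0, 0, 0, -53.4] [-0.114  0.14   2.233  0.874  0.11  -2.54 ] err 0.1415 vmax 0.93 [557.883 -25.753 225.728]
[104, 0, -106, 0] [-0.097  0.47   2.007  0.883  0.11  -2.54 ] err 0.3461 vmax 0.84 [661.883 -25.753 119.728]
```

```bash
cat > plan.py <<'E'
from kin import *
def wpath(WP,q):
    """WP: (n rows, wrist r, wrist az, wrist z, tool az)  returns rows dp,yaw"""
    p,T=fk(q);z=T.apply([0,0,1]);w=p-310*z
    cur=np.array([np.hypot(w[0],w[1]),np.degrees(np.arctan2(w[1],w[0])),w[2],np.degrees(np.arctan2(z[1],z[0]))]);print('start',cur)
    st=np.hypot(z[0],z[1])*310;cz=z[2]*310
    out=[]
    for n,*g in WP:
        g=np.array(g,float);qm=0;vm=0
        for i in range(n):
            s=cur+(g-cur)*(i+1)/n;a,t=np.radians(s[1]),np.radians(s[3])
            tcp=np.array([s[0]*np.cos(a)+st*np.cos(t),s[0]*np.sin(a)+st*np.sin(t),s[2]+cz])
            yaw=(g-cur)[3]/n;T=R.from_euler('z',yaw,degrees=True)*T
            q2,e=ik(tcp,T,q);vm=max(vm,np.abs(q2-q).max()*12);q=q2
            out.append([*(tcp-p),yaw]);p=tcp
        print(g,'q',q,'e',round(e,3),'v',round(vm,2),'tcp',p)
        cur=g
    return np.array(out),q
E
python3 - <<'E'
from plan import *
q=ctrl.get_obs()['qpos']
WP=[(13,520,30,560,-70),(12,520,45,480,-135),(12,450,45,430,-215),(10,380,45,400,-285),(6,370,42,390,-315),(8,360,20,390,-359),(3,354,15.4,390,-359)]
o,q=wpath(WP,q)
print(np.abs(o[:,:3]).max(),np.linalg.norm(o[:,:3],axis=1).max(),np.abs(o[:,3]).max())
E
```

```text
start [477.173  13.295 657.668   9.445]
[520.  30. 560. -70.] q [ 0.501  0.235  1.834 -0.793  1.319  0.458] e 0.0 v 3.1 tcp [524.357  56.621 338.06 ]
[ 520.   45.  480. -135.] q [ 0.763  0.342  1.901 -0.016  1.671  1.552] e 0.0 v 1.14 tcp [214.655 214.655 258.06 ]
[ 450.   45.  430. -215.] q [0.759 0.336 2.078 0.868 1.113 2.383] e 0.0 v 1.08 tcp [140.907 442.338 208.06 ]
[ 380.   45.  400. -285.] q [0.754 0.319 2.237 1.832 0.39  2.441] e 0.0 v 1.93 tcp [324.717 477.758 178.06 ]
[ 370.   42.  390. -315.] q [0.701 0.333 2.261 2.882 0.231 1.762] e 0.0 v 2.83 tcp [428.004 400.619 168.06 ]
[ 360.   20.  390. -359.] q [0.316 0.322 2.282 3.925 0.296 1.025] e 0.0 v 1.78 tcp [554.688 126.905 168.06 ]
[ 354.    15.4  390.  -359. ] q [0.235 0.316 2.294 3.734 0.274 1.152] e 0.0 v 0.8 tcp [557.689  97.784 168.06 ]
37.29560508364405 38.4923319459266 7.0
```

```bash
cat >> plan.py <<'E'
def chord(WP,q):
    """WP: (n, wrist r, az, z, tool az): constant rows per segment"""
    p,T=fk(q);z=T.apply([0,0,1]);st=np.hypot(z[0],z[1])*310;cz=z[2]*310;az=np.degrees(np.arctan2(z[1],z[0]))
    for n,r,a,wz,t in WP:
        ar,tr=np.radians([a,t]);tcp=np.array([r*np.cos(ar)+st*np.cos(tr),r*np.sin(ar)+st*np.sin(tr),wz+cz])
        d=np.round((tcp-p)/n,0);yaw=np.round((t-az)/n,1);V=np.zeros(6);E=0
        for i in range(n):
            p=p+d;T=R.from_euler('z',yaw,degrees=True)*T;q2,e=ik(p,T,q);V=np.maximum(V,np.abs(q2-q)*12);q=q2;E=max(E,e)
        az+=yaw*n;print(n,d,yaw,'q',q,'e',round(E,3),'V',np.round(V,1),'tcp',np.round(p),round(az,1))
    return q
E
python3 - <<'E'
from plan import *
q=ctrl.get_obs()['qpos']
WP=[(8,500,24,600,-20),(8,520,34,540,-75),(8,520,45,480,-130),(8,470,45,440,-185),(8,420,45,410,-240),(8,370,45,385,-285),(8,360,42,380,-310),(8,360,30,380,-335),(8,350,17,385,-359)]
q=chord(WP,q)
E
```

```text
8 [-2. -2. -7.] -3.7 q [ 0.395  0.16   1.826 -0.813  0.711 -0.311] e 0.0 V [0.3 0.2 0.1 1.6 0.5 2.2] tcp [662. 129. 380.] -20.2
8 [-22.  -6.  -8.] -6.9 q [ 0.57   0.263  1.855 -0.742  1.382  0.596] e 0.0 V [0.5 0.2 0.2 0.6 1.2 2. ] tcp [486.  81. 316.] -75.4
8 [-32.  15.  -7.] -6.8 q [ 0.762  0.34   1.899 -0.081  1.672  1.479] e 0.0 V [0.5 0.2 0.3 1.1 0.9 1.3] tcp [230. 201. 260.] -129.8
8 [-14.  19.  -5.] -6.9 q [0.762 0.342 2.025 0.563 1.38  2.133] e 0.0 V [0.1 0.2 0.4 1.  0.8 1.1] tcp [118. 353. 220.] -185.0
8 [ 9. 16. -4.] -6.9 q [0.75  0.339 2.155 1.149 0.841 2.478] e 0.0 V [0.3 0.  0.2 1.1 1.  0.6] tcp [190. 481. 188.] -240.2
8 [16. -1. -3.] -5.6 q [0.758 0.345 2.259 1.946 0.404 2.32 ] e 0.0 V [0.2 0.1 0.2 1.8 0.7 0.8] tcp [318. 473. 164.] -285.0
8 [11. -8. -1.] -3.1 q [0.705 0.355 2.284 2.707 0.289 1.864] e 0.0 V [0.1 0.  0.1 1.4 0.2 0.9] tcp [406. 409. 156.] -309.8
8 [ 13. -17.   0.] -3.2 q [0.496 0.357 2.281 3.314 0.272 1.45 ] e 0.0 V [0.3 0.  0.1 1.  0.  0.7] tcp [510. 273. 156.] -335.4
8 [  5. -21.   1.] -3.0 q [0.265 0.323 2.306 3.779 0.299 1.138] e 0.0 V [0.4 0.1 0.1 0.8 0.1 0.5] tcp [550. 105. 164.] -359.4
```

Emit:
play_rows --pt "-2 -2 -7" --pt "-2 -2 -7" --pt "-2 -2 -7" --pt "-2 -2 -7" --pt "-2 -2 -7" --pt "-2 -2 -7" --pt "-2 -2 -7" --pt "-2 -2 -7" --yaw '[-3.7, -3.7, -3.7, -3.7, -3.7, -3.7, -3.7, -3.7]'

```text
t: 13.73
ee_pos: [662.8, 130.4, 380.3]
orientation: [0.417, 2.339, -0.169]
ft_force: [-0.5, 0.4, -0.8]
width: 88.0
grasp_force: 0.0
```

Emit:
play_rows --pt "-22 -6 -8" --pt "-22 -6 -8" --pt "-22 -6 -8" --pt "-22 -6 -8" --pt "-22 -6 -8" --pt "-22 -6 -8" --pt "-22 -6 -8" --pt "-22 -6 -8" --yaw '[-6.9, -6.9, -6.9, -6.9, -6.9, -6.9, -6.9, -6.9]'

```text
t: 14.4
ee_pos: [486.0, 82.7, 315.9]
orientation: [1.508, 1.947, -0.611]
ft_force: [0.4, 0.2, -0.4]
width: 87.8
grasp_force: 0.0
```

Emit:
play_rows --pt "-32 15 -7" --pt "-32 15 -7" --pt "-32 15 -7" --pt "-32 15 -7" --pt "-32 15 -7" --pt "-32 15 -7" --pt "-32 15 -7" --pt "-32 15 -7" --yaw '[-6.8, -6.8, -6.8, -6.8, -6.8, -6.8, -6.8, -6.8]'

```text
t: 15.07
ee_pos: [229.9, 203.7, 259.7]
orientation: [2.402, 1.121, -0.973]
ft_force: [-0.1, 0.8, 0.3]
width: 87.8
grasp_force: 0.0
```

Run:
```python
from plan import *
o=ctrl.get_obs();q=o['qpos'];M=R.from_rotvec(o['orientation']).as_matrix();print(o['t'],q,o['ee_pos'],np.degrees(np.arctan2(M[1,2],M[0,2])),np.arccos(-M[2,2]),M[2,1])
WP=[(8,470,45,440,-185),(8,420,45,410,-240),(8,370,45,385,-285),(8,360,42,384,-310),(8,360,30,392,-335),(8,350,17,395,-359)]
q=chord([(n,r,a,z,t+360) for n,r,a,z,t in WP] if np.arctan2(M[1,2],M[0,2])>0 else WP,q)
```

```text
15.0667 [ 0.763  0.341  1.897 -0.076  1.669  1.484] [229.907 203.678 259.656] -130.01856132794057 0.769467662525445 -0.0006022511725184976
8 [-14.  18.  -5.] -6.9 q [0.753 0.335 2.037 0.559 1.376 2.129] e 0.0 V [0.1 0.1 0.4 1.  0.8 1.1] tcp [118. 347. 219.] -185.2
8 [ 9. 17. -4.] -6.8 q [0.755 0.343 2.148 1.139 0.843 2.483] e 0.0 V [0.3 0.1 0.2 1.1 1.  0.6] tcp [190. 483. 187.] -239.6
8 [16. -2. -3.] -5.7 q [0.75  0.341 2.267 1.944 0.405 2.319] e 0.0 V [0.2 0.1 0.3 1.9 0.7 0.8] tcp [318. 467. 163.] -285.2
8 [11. -8. -0.] -3.1 q [0.695 0.331 2.288 2.66  0.268 1.909] e 0.0 V [0.1 0.  0.1 1.4 0.2 0.9] tcp [406. 403. 163.] -310.0
8 [ 13. -17.   1.] -3.1 q [0.476 0.313 2.28  3.258 0.221 1.482] e 0.0 V [0.3 0.1 0.1 1.1 0.1 0.8] tcp [510. 267. 171.] -334.8
8 [  5. -20.   0.] -3.0 q [0.265 0.301 2.301 3.816 0.273 1.091] e 0.0 V [0.3 0.1 0.1 1.  0.1 0.7] tcp [550. 107. 171.] -358.8
```

Emit:
play_rows --pt "-14 18 -5" --pt "-14 18 -5" --pt "-14 18 -5" --pt "-14 18 -5" --pt "-14 18 -5" --pt "-14 18 -5" --pt "-14 18 -5" --pt "-14 18 -5" --yaw '[-6.9, -6.9, -6.9, -6.9, -6.9, -6.9, -6.9, -6.9]'

```text
t: 15.73
ee_pos: [119.3, 347.6, 219.8]
orientation: [-2.876, 0.132, 1.164]
ft_force: [-0.8, 0.0, -0.2]
width: 87.9
grasp_force: 0.0
```

Emit:
play_rows --pt "9 17 -4" --pt "9 17 -4" --pt "9 17 -4" --pt "9 17 -4" --pt "9 17 -4" --pt "9 17 -4" --pt "9 17 -4" --pt "9 17 -4" --yaw '[-6.8, -6.8, -6.8, -6.8, -6.8, -6.8, -6.8, -6.8]'

```text
t: 16.4
ee_pos: [192.5, 482.7, 188.0]
orientation: [-2.262, 1.297, 0.915]
ft_force: [0.4, 0.3, -0.2]
width: 87.6
grasp_force: 0.0
```

Emit:
play_rows --pt "16 -2 -3" --pt "16 -2 -3" --pt "16 -2 -3" --pt "16 -2 -3" --pt "16 -2 -3" --pt "16 -2 -3" --pt "16 -2 -3" --pt "16 -2 -3" --yaw '[-5.7, -5.7, -5.7, -5.7, -5.7, -5.7, -5.7, -5.7]'

```text
t: 17.07
ee_pos: [320.0, 465.3, 164.0]
orientation: [-1.496, 1.955, 0.604]
ft_force: [1.2, 0.7, -0.4]
width: 88.0
grasp_force: 0.0
```

Emit:
play_rows --pt "11 -8 0" --pt "11 -8 0" --pt "11 -8 0" --pt "11 -8 0" --pt "11 -8 0" --pt "11 -8 0" --pt "11 -8 0" --pt "11 -8 0" --yaw '[-3.1, -3.1, -3.1, -3.1, -3.1, -3.1, -3.1, -3.1]'

```text
t: 17.73
ee_pos: [407.4, 401.5, 164.2]
orientation: [-1.023, 2.184, 0.413]
ft_force: [0.0, 0.1, -0.6]
width: 87.8
grasp_force: 0.0
```

Run:
```python
from plan import *
o=ctrl.get_obs();q=o['qpos'];M=R.from_rotvec(o['orientation']).as_matrix();print(o['t'],q,o['ee_pos'],np.degrees(np.arctan2(M[1,2],M[0,2])),np.arccos(-M[2,2]),M[2,1])
```

```text
17.7333 [0.687 0.33  2.288 2.636 0.271 1.924] [407.431 401.513 164.168] 50.07940627506356 0.7703301346080319 -0.0014156768589510538
```

Emit:
play_rows --pt "13 -17 1" --pt "13 -17 1" --pt "13 -17 1" --pt "13 -17 1" --pt "13 -17 1" --pt "13 -17 1" --pt "13 -17 1" --pt "13 -17 1" --yaw '[-3.1, -3.1, -3.1, -3.1, -3.1, -3.1, -3.1, -3.1]'

```text
t: 18.4
ee_pos: [511.3, 265.2, 172.2]
orientation: [-0.524, 2.323, 0.211]
ft_force: [0.1, -0.2, -0.5]
width: 87.6
grasp_force: 0.0
```

Emit:
play_rows --pt "5 -21 -1" --pt "5 -21 -1" --pt "5 -21 -1" --pt "5 -21 -1" --pt "5 -21 -1" --pt "5 -21 -1" --pt "5 -21 -1" --pt "5 -21 -1" --yaw '[-3, -3, -3, -3, -3, -3, -3, -3]'

```text
t: 19.07
ee_pos: [550.9, 97.3, 164.2]
orientation: [-0.029, 2.371, 0.011]
ft_force: [-0.2, 0.1, 0.3]
width: 87.9
grasp_force: 0.0
```

Run:
```python
from plan import *
o=ctrl.get_obs();q=o['qpos'];M=R.from_rotvec(o['orientation']).as_matrix();print(o['t'],q,o['ee_pos'],np.degrees(np.arctan2(M[1,2],M[0,2])),np.arccos(-M[2,2]),M[2,1])
p=np.array(o['ee_pos'])
for t in [(648.7,95.5,70),(651.3,-26,70)]: print(np.array(t)+18.7*M[:,2]-p)
d=np.array((648.7,95.5,70))+18.7*M[:,2]-p
sim([(1,0,d[1],0,0),(5,d[0],0,d[2],0),(1,0,0,8,0)],q)
p=shot('wrist');save(p,'w1')
```

```text
19.0667 [0.234 0.32  2.309 3.682 0.286 1.199] [550.934  97.322 164.173] 1.3857746773064483 0.7705344993570528 -0.00034517389571699607
[ 110.787   -1.507 -107.591]
[ 113.387 -123.007 -107.591]
[0, np.float64(-1.5067469594198428), 0, 0] [0.23  0.32  2.31  3.672 0.285 1.207] err 0.0 vmax 0.13 [550.835  95.635 163.579]
[np.float64(110.78678970473243), 0, np.float64(-107.59052539172701), 0] [0.174 0.66  2.098 3.416 0.394 1.424] err 0.0 vmax 1.09 [661.621  95.635  55.989]
[0, 0, 8, 0] [0.174 0.642 2.099 3.428 0.378 1.411] err 0.0 vmax 0.21 [661.621  95.635  63.989]
```

View pics/w1.png

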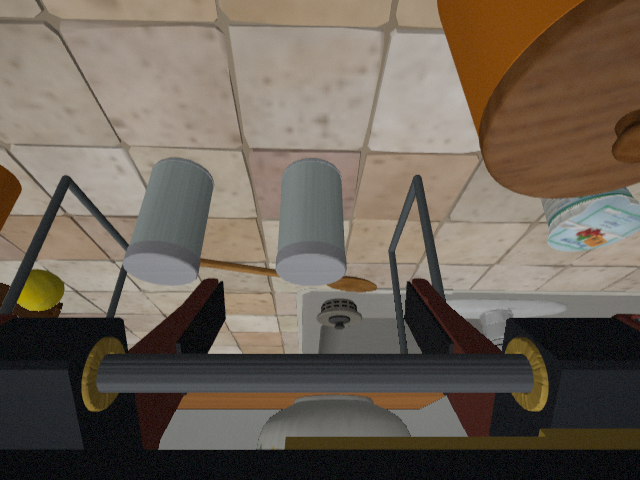

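The upside-down wrist view shows the left tin at about (311,220), centred between the fingers at columns 215 and 420. The other tin is at (170,220), and the canister stands clear at the upper right.

Emit:
play_rows --pt "20 -1 -20" --pt "20 -0.5 -20" --pt "20 0 -20" --pt "20 0 -20" --pt "18 0 -16" --pt "13 0 -11.5" --yaw '[0, 0, 0, 0, 0, 0]'

```text
t: 19.62
ee_pos: [663.0, 97.1, 54.9]
orientation: [-0.033, 2.372, 0.012]
ft_force: [-0.4, -0.4, 0.5]
width: 87.8
grasp_force: 0.0
```

Emit:
play_rows --pt "0 0 0" --pt "0 0 0" --pt "0 0 0" --pt "0 0 0" --pt "0 0 0" --pt "0 0 0" --pt "0 0 0" --pt "0 0 0" --yaw '[0, 0, 0, 0, 0, 0, 0, 0]' --gripper 1

```text
t: 20.28
ee_pos: [661.8, 96.9, 57.7]
orientation: [-0.033, 2.369, 0.012]
ft_force: [-4.7, 0.6, 7.4]
width: 56.1
grasp_force: 30.0
```

Emit:
play_rows --pt "0 0 4" --pt "0 0 5" --pt "0 0 3" --pt "0 0 0" --pt "0 0 0" --yaw '[0, 0, 0, 0, 0]'

```text
t: 20.7
ee_pos: [661.9, 96.6, 69.0]
orientation: [-0.032, 2.37, 0.012]
ft_force: [-0.3, -0.5, -1.0]
width: 56.5
grasp_force: 30.0
```

Emit:
play_rows --pt "0 0 -4" --pt "0 0 -4" --pt "0 0 -2.5" --pt "0 0 -1" --pt "0 0 0" --yaw '[0, 0, 0, 0, 0]'

```text
t: 21.12
ee_pos: [662.1, 96.6, 57.7]
orientation: [-0.032, 2.368, 0.012]
ft_force: [-6.1, -0.2, 10.7]
width: 56.2
grasp_force: 30.0
```

Emit:
play_rows --pt "0 0 0" --pt "0 0 0" --pt "0 0 0" --pt "0 0 0" --pt "0 0 0" --pt "0 0 0" --yaw '[0, 0, 0, 0, 0, 0]' --gripper 0

```text
t: 21.62
ee_pos: [661.8, 96.6, 56.9]
orientation: [-0.032, 2.37, 0.012]
ft_force: [-0.3, -0.7, -0.6]
width: 87.3
grasp_force: 0.0
```

Emit:
play_rows --pt "-15 0 14" --pt "-25 0 24" --pt "-25 0 24" --pt "-25 0 24" --pt "-20 0 20" --yaw '[0, 0, 0, 0, 0]'

```text
t: 22.03
ee_pos: [549.8, 96.5, 163.6]
orientation: [-0.032, 2.371, 0.012]
ft_force: [0.6, -0.5, 0.3]
width: 88.0
grasp_force: 0.0
```

Run:
```python
from plan import *
o=ctrl.get_obs();q=o['qpos'];M=R.from_rotvec(o['orientation']).as_matrix();print(o['t'],q,o['ee_pos'],o['ft_force'],np.degrees(np.arctan2(M[1,2],M[0,2])),np.arccos(-M[2,2]),M[2,1])
p=np.array(o['ee_pos'])
d=np.array((651.3,-26,70))+18.7*M[:,2]-p;print(d)
q=sim([(5,-5,d[1],0,0),(6,d[0]+5,0,d[2],0),(1,0,0,12,0)],q)
p=shot('top')
C=cloud(p)
for n,y in(('left',95),('right',-26)):
    m=(abs(C[...,1]-y)<40)&(C[...,0]>608)&(C[...,0]<720)&(C[...,2]>20)&(C[...,2]<85)
    P=C[m];print(n,len(P),least_squares(lambda c:np.hypot(*(P[:,:2]-c).T)-28,[650,y],loss='soft_l1').x if len(P) else'')
```

```text
22.0333 [0.231 0.32  2.312 3.667 0.286 1.21 ] [549.789  96.511 163.64 ] [ 0.613 -0.539  0.329] 1.495847166198785 0.77006893645102 -0.0008513225035939841
[ 114.525 -122.171 -107.064]
[-5, np.float64(-122.17129250747075), 0, 0] [-0.131  0.305  2.343  2.751  0.291  1.832] err 0.0 vmax 2.26 [544.687 -25.839 163.046]
[np.float64(119.52545384423854), 0, np.float64(-107.06433668331007), 0] [-0.096  0.657  2.109  2.921  0.399  1.685] err 0.0 vmax 0.81 [664.212 -25.839  55.982]
[0, 0, 12, 0] [-0.096  0.63   2.11   2.907  0.374  1.701] err 0.0 vmax 0.32 [664.212 -25.839  67.982]
left 173 [649.26   94.753]
right 168 [651.499 -26.126]
```

Left tin is light and is back in place. Now the right one.

Emit:
play_rows --pt "0 -18 0" --pt "-1 -18 0" --pt "-1 -18 0" --pt "-1 -18 0" --pt "-1 -18 0" --pt "-1 -18 0" --pt "0 -14 0" --yaw '[0, 0, 0, 0, 0, 0, 0]'

```text
t: 22.67
ee_pos: [546.9, -26.5, 162.8]
orientation: [-0.032, 2.371, 0.012]
ft_force: [0.2, 0.4, 0.5]
width: 87.8
grasp_force: 0.0
```

Emit:
play_rows --pt "20 0 -18" --pt "20 0 -18" --pt "22 0 -20" --pt "22 0 -20" --pt "20 0 -18" --pt "15 0 -13" --pt "0 0 0" --yaw '[0, 0, 0, 0, 0, 0, 0]'

```text
t: 23.25
ee_pos: [668.1, -25.4, 53.5]
orientation: [-0.032, 2.371, 0.012]
ft_force: [-0.0, 0.6, -0.1]
width: 87.9
grasp_force: 0.0
```

Emit:
play_rows --pt "0 0 0" --pt "0 0 0" --pt "0 0 0" --pt "0 0 0" --pt "0 0 0" --pt "0 0 0" --pt "0 0 0" --pt "0 0 0" --yaw '[0, 0, 0, 0, 0, 0, 0, 0]' --gripper 1

```text
t: 23.92
ee_pos: [666.1, -25.3, 57.1]
orientation: [-0.033, 2.368, 0.012]
ft_force: [-3.8, 2.0, 7.3]
width: 56.6
grasp_force: 29.9
```

Emit:
play_rows --pt "0 0 4" --pt "0 0 5" --pt "0 0 5" --pt "0 0 0" --pt "0 0 0" --yaw '[0, 0, 0, 0, 0]'

```text
t: 24.33
ee_pos: [665.7, -25.5, 70.4]
orientation: [-0.032, 2.37, 0.012]
ft_force: [-0.7, -0.4, -4.4]
width: 56.8
grasp_force: 30.0
```

Run:
```python
from plan import *
o=ctrl.get_obs();q=o['qpos'];M=R.from_rotvec(o['orientation']).as_matrix();p=o['ee_pos'];print(o['t'],q,p,o['ft_force'],np.degrees(np.arctan2(M[1,2],M[0,2])))
z=p[2]
# retract, lift over to board; tool az -30
for az in (0,-25,-45):
    print(az)
    ar=np.radians(az);tx,ty=437-0+13*np.cos(ar),-342+13*np.sin(ar)
    sim([(6,-110,0,50,0),(8,-25,-110,30,az/3),(8,tx-p[0]+135,ty-p[1]+110,0,az*2/3),(4,0,0,18+57-z-80+4,0)],q)
```

```text
24.3333 [-0.095  0.627  2.108  2.908  0.37   1.701] [665.744 -25.47   70.359] [-0.745 -0.354 -4.391] 1.4641573553640237
0
[-110, 0, 50, 0] [-0.126  0.437  2.335  2.874  0.409  1.707] err 0.0 vmax 0.47 [555.627 -25.529 119.695]
[-25, -110, 30, 0.0] [-0.456  0.356  2.319  2.188  0.407  2.124] err 0.0 vmax 1.07 [ 530.627 -135.529  149.695]
[np.float64(-80.7438951684378), np.float64(-206.52984326181883), 0, 0.0] [-1.007  0.423  2.167  1.452  0.647  2.412] err 0.0 vmax 1.43 [ 449.883 -342.059  149.695]
[0, 0, np.float64(-71.35854501887307), 0] [-1.007  0.589  2.176  1.685  0.646  2.121] err 0.0 vmax 0.9 [ 449.883 -342.059   78.337]
-25
[-110, 0, 50, 0] [-0.126  0.437  2.335  2.874  0.409  1.707] err 0.0 vmax 0.47 [555.627 -25.529 119.695]
[-25, -110, 30, -8.333333333333334] [-0.369  0.347  2.34   2.609  0.345  1.895] err 0.0 vmax 0.49 [ 530.627 -135.529  149.695]
[np.float64(-81.96189393696136), np.float64(-212.02388066444792), 0, -16.666666666666668] [-0.839  0.371  2.284  2.232  0.375  2.127] err 0.0 vmax 0.75 [ 448.665 -347.553  149.695]
[0, 0, np.float64(-71.35854501887307), 0] [-0.839  0.564  2.294  2.525  0.524  1.804] err 0.0 vmax 1.24 [ 448.665 -347.553   78.337]
-45
[-110, 0, 50, 0] [-0.126  0.437  2.335  2.874  0.409  1.707] err 0.0 vmax 0.47 [555.627 -25.529 119.695]
[-25, -110, 30, -15.0] [-0.295  0.344  2.346  3.012  0.321  1.65 ] err 0.0 vmax 0.26 [ 530.627 -135.529  149.695]
[np.float64(-84.55150701301267), np.float64(-215.72223141724396), 0, -30.0] [-0.644  0.363  2.302  3.416  0.302  1.39 ] err 0.0 vmax 0.78 [ 446.076 -351.252  149.695]
[0, 0, np.float64(-71.35854501887307), 0] [-0.644  0.561  2.312  3.309  0.505  1.506] err 0.0 vmax 0.62 [ 446.076 -351.252   78.337]
```

Emit:
play_rows --pt "-10 0 6" --pt "-17 0 8" --pt "-20 0 9" --pt "-20 0 9" --pt "-20 0 9" --pt "-15 0 9" --yaw '[0, 0, 0, 0, 0, 0]'

```text
t: 24.83
ee_pos: [560.7, -25.2, 119.8]
orientation: [-0.032, 2.373, 0.012]
ft_force: [-0.0, 0.1, -3.8]
width: 56.2
grasp_force: 30.0
```

Emit:
play_rows --pt "-8 -4 9" --pt "-6 -10 9" --pt "-6 -14 8" --pt "-6 -14 8" --pt "-5 -15 7" --pt "-5 -15 6" --yaw '[-1.5, -1.5, -1.5, -1.5, -1.5, -1.5]'

```text
t: 25.33
ee_pos: [526.4, -97.7, 167.5]
orientation: [0.155, 2.367, -0.064]
ft_force: [-0.1, 0.3, -4.6]
width: 56.2
grasp_force: 30.0
```

Emit:
play_rows --pt "-9 -24 0" --pt "-10 -34 0" --pt "-11 -38 0" --pt "-11 -38 0" --pt "-11 -38 0" --pt "-11 -34 0" --pt "-9 -24 0" --pt "-7 -18 0" --yaw '[-2, -2, -2, -2, -2, -2, -2, -2]'

```text
t: 26.0
ee_pos: [447.0, -347.4, 167.2]
orientation: [0.488, 2.329, -0.2]
ft_force: [0.3, 0.8, -4.8]
width: 56.1
grasp_force: 30.0
```

Run:
```python
from plan import *
o=ctrl.get_obs();q=o['qpos'];M=R.from_rotvec(o['orientation']).as_matrix();p=o['ee_pos'];print(o['t'],q,p,o['ft_force'],np.degrees(np.arctan2(M[1,2],M[0,2])),'grasp xy',p-18.7*M[:,2])
s=shot('scene');save(s,'s2')
C=cloud(s);m=(C[...,0]>380)&(C[...,0]<520)&(C[...,1]>-400)&(C[...,1]<-280)&(C[...,2]>30)&(C[...,2]<205);P=C[m];print(P.min(0))
```

```text
26.0 [-0.84   0.325  2.281  2.132  0.346  2.237] [ 447.038 -347.39   167.163] [ 0.297  0.847 -4.796] -23.758780735966305 grasp xy [ 435.112 -342.14   180.576]
[ 426.962 -383.732  175.005]
```

View pics/s2.png

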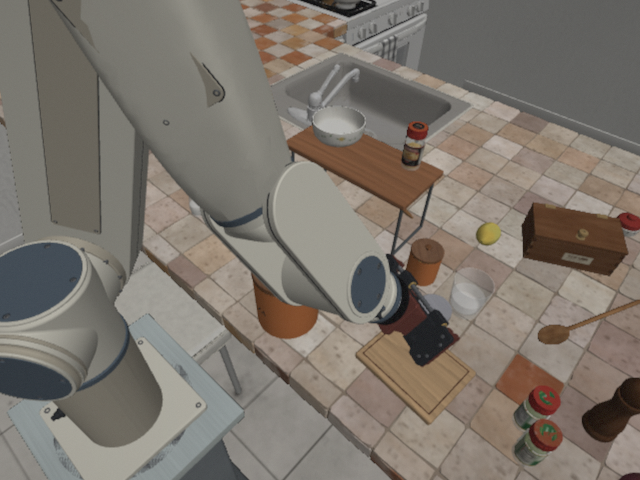

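The scene view shows the tin held over the board near (425,320), with the other objects in place.

Emit:
play_rows --pt "0 0 -10" --pt "0 0 -15" --pt "0 0 -17" --pt "0 0 -17" --pt "0 0 -14" --pt "0 0 -8" --pt "0 0 -4" --pt "0 0 0" --yaw '[0, 0, 0, 0, 0, 0, 0, 0]'

```text
t: 26.72
ee_pos: [448.1, -344.5, 81.1]
orientation: [0.484, 2.332, -0.196]
ft_force: [-0.4, 0.3, -4.6]
width: 56.5
grasp_force: 30.0
```

Emit:
play_rows --pt "0 0 -1.5" --pt "0 0 -1.5" --pt "0 0 -1" --pt "0 0 0" --yaw '[0, 0, 0, 0]'

```text
t: 27.05
ee_pos: [448.9, -345.5, 78.5]
orientation: [0.483, 2.329, -0.198]
ft_force: [-0.5, -0.4, -4.4]
width: 56.5
grasp_force: 30.0
```

Emit:
play_rows --pt "0 0 -1" --pt "0 0 -1" --pt "0 0 -1" --pt "0 0 0" --yaw '[0, 0, 0, 0]'

```text
t: 27.38
ee_pos: [448.9, -345.4, 75.1]
orientation: [0.483, 2.329, -0.198]
ft_force: [-1.1, 0.2, -3.0]
width: 56.2
grasp_force: 29.9
```

Emit:
play_rows --pt "0 0 -0.7" --pt "0 0 -0.5" --pt "0 0 0" --yaw '[0, 0, 0]'

```text
t: 27.63
ee_pos: [449.4, -345.6, 75.1]
orientation: [0.482, 2.327, -0.198]
ft_force: [-3.4, 2.2, 7.3]
width: 56.4
grasp_force: 29.9
```

Emit:
play_rows --pt "0 0 0" --pt "0 0 0" --pt "0 0 0" --pt "0 0 0" --pt "0 0 0" --pt "0 0 0" --pt "0 0 0" --yaw '[0, 0, 0, 0, 0, 0, 0]' --gripper 0

```text
t: 28.22
ee_pos: [448.8, -345.4, 73.9]
orientation: [0.483, 2.33, -0.197]
ft_force: [0.1, -0.2, -0.3]
width: 87.3
grasp_force: 0.0
```

Emit:
play_rows --pt "-10 4.4 11" --pt "-18 8 20" --pt "-18 8 20" --pt "-18 8 20" --pt "-18 8 20" --pt "-10 4 30" --yaw '[0, 0, 0, 0, 0, 0]'

```text
t: 28.72
ee_pos: [357.7, -303.6, 186.4]
orientation: [0.485, 2.332, -0.192]
ft_force: [-0.4, 0.0, -0.5]
width: 88.0
grasp_force: 0.0
```

Run:
```python
from plan import *
o=ctrl.get_obs();q=o['qpos'];M=R.from_rotvec(o['orientation']).as_matrix();p=o['ee_pos'];print(o['t'],q,p,o['ft_force'],np.degrees(np.arctan2(M[1,2],M[0,2])),np.arccos(-M[2,2]))
s=shot('top');save(s,'t3')
C=cloud(s)
m=(abs(C[...,0]-470)<58)&(abs(C[...,1]-215)<58)&(C[...,2]>128)&(C[...,2]<160);P=C[m];print('knob',len(P),P.mean(0))
m=(abs(C[...,0]-470)<65)&(abs(C[...,1]-215)<65)&(C[...,2]>112)&(C[...,2]<127);P=C[m];print('lid',len(P),(P.min(0)+P.max(0))/2,np.ptp(P,axis=0))
m=(abs(C[...,0]-437)<60)&(abs(C[...,1]+342)<60)&(C[...,2]>108)&(C[...,2]<130);P=C[m];print('tin top',len(P),P.mean(0),np.ptp(P,axis=0))
```

```text
28.7167 [-0.983  0.169  2.448  1.934  0.417  2.314] [ 357.742 -303.637  186.397] [-0.429  0.029 -0.513] -23.265382016220673 0.7685116036740551
knob 90 [473.486 210.8   134.814]
lid 1653 [474.765 212.3   119.573] [100.562 101.364  14.84 ]
tin top 600 [ 435.108 -339.104  118.157] [56.405 59.41  17.181]
```

View pics/t3.png

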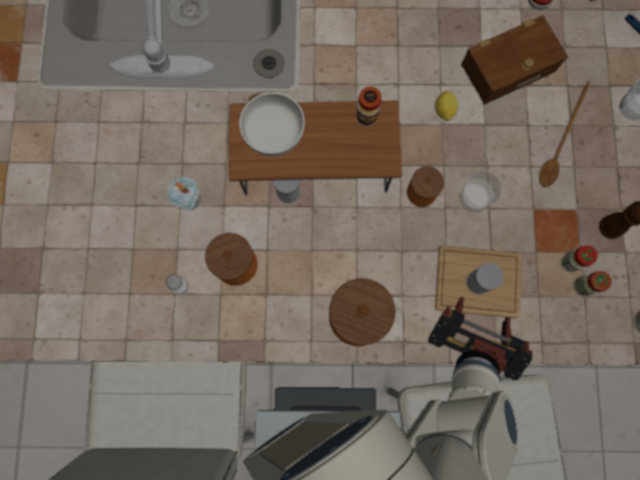

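The top view shows the heavy tin standing on the board at (487,277). The canister's knob is at about (233,253), and everything else is unmoved.

Run:
```python
from plan import *
o=ctrl.get_obs();q=o['qpos'];p=np.array(o['ee_pos'])
def go(P,az0,q,p):
    rows=[];az=az0
    for n,x,y,z,a in P: rows.append((n,x-p[0],y-p[1],z-p[2],a-az));p=np.array([x,y,z]);az=a
    return sim([(r[0],*np.round(np.array(r[1:4])/r[0])*r[0],round(r[4]/r[0],1)*r[0]) for r in rows],q)
q=go([(8,480,-200,190,-10),(8,530,-50,180,0),(8,535,60,180,5),(8,482,214,175,10),(8,482,214,132,10)],-23.3,q,p)
print('place');q=go([(3,482,214,152,10),(8,558,27,152,5),(4,558,27,130,5)],10,q,fk(q)[0])
```

```text
[np.float64(120.0), np.float64(104.0), np.float64(-0.0), 13.6] [-0.591  0.211  2.366  2.067  0.331  2.313] err 0.0 vmax 0.63 [ 478.466 -200.024  189.565]
[np.float64(48.0), np.float64(152.0), np.float64(-8.0), 9.6] [-0.19   0.236  2.367  2.605  0.26   1.958] err 0.0 vmax 0.86 [526.466 -48.024 181.565]
[np.float64(8.0), np.float64(112.0), np.float64(0.0), 4.8] [0.107 0.246 2.35  3.217 0.227 1.517] err 0.0 vmax 0.96 [534.466  63.976 181.565]
[np.float64(-56.0), np.float64(152.0), np.float64(-8.0), 4.8] [0.56  0.266 2.358 4.057 0.345 0.977] err 0.0 vmax 1.56 [478.466 215.976 173.565]
[np.float64(0.0), np.float64(0.0), np.float64(-40.0), 0.0] [0.56  0.384 2.374 3.824 0.438 1.228] err 0.0 vmax 0.46 [478.466 215.976 133.565]
place
[np.float64(3.0), np.float64(-3.0), np.float64(18.0), 0.0] [0.547 0.331 2.366 3.895 0.389 1.138] err 0.0 vmax 0.38 [481.466 212.976 151.565]
[np.float64(80.0), np.float64(-184.0), np.float64(0.0), -4.8] [-0.002  0.352  2.316  2.943  0.303  1.702] err 0.0 vmax 1.48 [561.466  28.976 151.565]
[np.float64(0.0), np.float64(0.0), np.float64(-24.0), 0.0] [-0.002  0.419  2.323  2.98   0.376  1.663] err 0.0 vmax 0.22 [561.466  28.976 127.565]
```

Emit:
play_rows --pt "10 13 2" --pt "15 13 2" --pt "16 13 0" --pt "16 13 0" --pt "16 13 0" --pt "16 13 0" --pt "16 13 0" --pt "15 13 0" --yaw '[1.7, 1.7, 1.7, 1.7, 1.7, 1.7, 1.7, 1.7]'

```text
t: 29.43
ee_pos: [481.4, -200.7, 190.7]
orientation: [0.2, 2.362, -0.079]
ft_force: [0.9, 0.1, 0.3]
width: 88.1
grasp_force: 0.0
```

Emit:
play_rows --pt "6 19 -1" --pt "6 19 -1" --pt "6 19 -1" --pt "6 19 -1" --pt "6 19 -1" --pt "6 19 -1" --pt "6 19 -1" --pt "6 19 -1" --yaw '[1.2, 1.2, 1.2, 1.2, 1.2, 1.2, 1.2, 1.2]'

```text
t: 30.1
ee_pos: [528.6, -48.5, 182.5]
orientation: [0.003, 2.37, 0.001]
ft_force: [0.1, -0.7, 1.1]
width: 87.6
grasp_force: 0.0
```

Emit:
play_rows --pt "1 14 0" --pt "1 14 0" --pt "1 14 0" --pt "1 14 0" --pt "1 14 0" --pt "1 14 0" --pt "1 14 0" --pt "1 14 0" --yaw '[0.6, 0.6, 0.6, 0.6, 0.6, 0.6, 0.6, 0.6]'

```text
t: 30.77
ee_pos: [536.3, 63.2, 182.5]
orientation: [-0.096, 2.369, 0.041]
ft_force: [1.0, -0.5, 0.9]
width: 87.8
grasp_force: 0.0
```

Emit:
play_rows --pt "-7 19 -1" --pt "-7 19 -1" --pt "-7 19 -1" --pt "-7 19 -1" --pt "-7 19 -1" --pt "-7 19 -1" --pt "-7 19 -1" --pt "-7 19 -1" --yaw '[0.6, 0.6, 0.6, 0.6, 0.6, 0.6, 0.6, 0.6]'

```text
t: 31.43
ee_pos: [479.7, 215.1, 174.3]
orientation: [-0.195, 2.364, 0.08]
ft_force: [0.1, 0.4, 1.0]
width: 88.3
grasp_force: 0.0
```

Run:
```python
from plan import *
o=ctrl.get_obs();q=o['qpos'];M=R.from_rotvec(o['orientation']).as_matrix();p=o['ee_pos'];az=np.arctan2(M[1,2],M[0,2]);print(o['t'],q,p,np.degrees(az),np.arccos(-M[2,2]))
print('to knob',np.array([473.5+8*np.cos(az),212+8*np.sin(az),131.5])-p)
s=shot('wrist');save(s,'w4')
C=cloud(s);m=(abs(C[...,0]-473)<40)&(abs(C[...,1]-212)<40)&(C[...,2]>127)&(C[...,2]<145);P=C[m];print('knob',len(P),P.mean(0),(P.min(0)+P.max(0))/2,P.min(0),P.max(0))
m=(abs(C[...,0]-473)<60)&(abs(C[...,1]-212)<60)&(C[...,2]>112)&(C[...,2]<126);P=C[m];print('lid',len(P),P.min(0),P.max(0))
```

```text
31.4333 [0.556 0.266 2.356 4.06  0.34  0.969] [479.69  215.138 174.331] 9.462363636620953 0.7708018147877505
to knob [  1.701  -1.823 -42.831]
knob 780 [470.958 211.999 134.834] [474.124 212.445 133.278] [464.465 202.852 127.057] [483.784 222.038 139.5  ]
lid 18316 [423.146 162.219 112.004] [524.03  263.011 125.998]
```

View pics/w4.png

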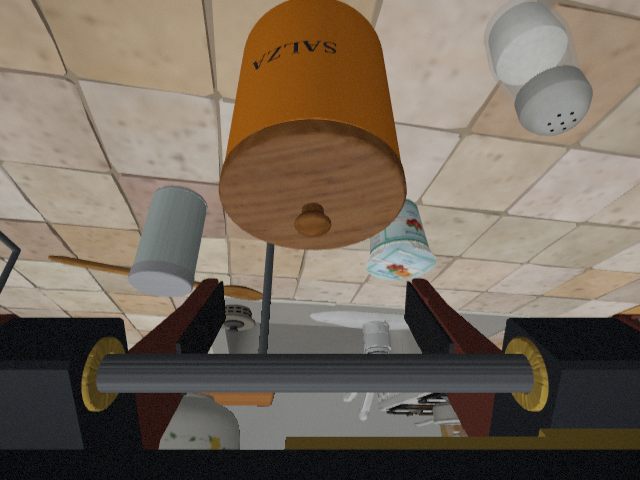

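The wrist view shows the knob at (312,218), midway between the fingers at columns 215 and 420. The measured position is (474, 212).

Emit:
play_rows --pt "1 -1 -12" --pt "1 -1 -14" --pt "0 0 -10" --pt "0 0 -5" --pt "0 0 -2" --pt "0 0 0" --pt "0 0 0" --yaw '[0, 0, 0, 0, 0, 0, 0]'

```text
t: 32.07
ee_pos: [482.4, 212.2, 132.1]
orientation: [-0.194, 2.363, 0.081]
ft_force: [-0.3, 0.5, 0.0]
width: 87.9
grasp_force: 0.0
```

Emit:
play_rows --pt "0 0 0" --pt "0 0 0" --pt "0 0 0" --pt "0 0 0" --pt "0 0 0" --pt "0 0 0" --pt "0 0 0" --pt "0 0 0" --yaw '[0, 0, 0, 0, 0, 0, 0, 0]' --gripper 1

```text
t: 32.73
ee_pos: [482.2, 212.4, 132.0]
orientation: [-0.194, 2.363, 0.081]
ft_force: [-1.2, 0.2, 0.0]
width: 38.2
grasp_force: 0.0
```

Emit:
play_rows --pt "0 0 0" --pt "0 0 0" --pt "0 0 0" --pt "0 0 0" --pt "0 0 0" --pt "0 0 0" --yaw '[0, 0, 0, 0, 0, 0]'

```text
t: 33.23
ee_pos: [482.4, 212.7, 132.2]
orientation: [-0.195, 2.363, 0.082]
ft_force: [-0.7, 2.6, 1.8]
width: 16.7
grasp_force: 30.0
```

Emit:
play_rows --pt "0 0 4" --pt "0 0 7" --pt "0 0 7" --pt "0 0 2" --pt "0 0 0" --yaw '[0, 0, 0, 0, 0]'

```text
t: 33.65
ee_pos: [481.7, 212.1, 151.9]
orientation: [-0.194, 2.364, 0.081]
ft_force: [-0.0, 0.0, -4.8]
width: 16.8
grasp_force: 30.0
```

Emit:
play_rows --pt "4 -10 0" --pt "10 -24 0" --pt "13 -31 0" --pt "13 -31 0" --pt "13 -31 0" --pt "12 -30 0" --pt "7 -20 0" --pt "4 -10.5 0" --yaw '[-0.6, -0.6, -0.6, -0.6, -0.6, -0.6, -0.6, -0.6]'

```text
t: 34.32
ee_pos: [558.3, 22.1, 151.1]
orientation: [-0.091, 2.37, 0.039]
ft_force: [0.7, 1.2, -6.0]
width: 17.1
grasp_force: 30.0
```

Emit:
play_rows --pt "0 0 0" --pt "0 0 0" --pt "0 0 -4" --pt "0 0 -5" --yaw '[0, 0, 0, 0]'

```text
t: 34.65
ee_pos: [557.7, 25.8, 142.6]
orientation: [-0.097, 2.368, 0.042]
ft_force: [0.7, 0.5, -7.1]
width: 17.0
grasp_force: 30.0
```

Run:
```python
from plan import *
o=ctrl.get_obs();print(o['t'],o['ee_pos'],o['ft_force'],o['moment'])
s=shot('top');C=cloud(s)
m=(abs(C[...,0]-550)<62)&(abs(C[...,1]-25)<62)&(C[...,2]>20)&(C[...,2]<105);P=C[m]
for a,b in((20,60),(60,105)):
    Q=P[(P[:,2]>a)&(P[:,2]<b)];print(a,len(Q),least_squares(lambda c:np.hypot(*(Q[:,:2]-c).T)-50,[550,25],loss='soft_l1').x)
```

```text
34.65 [557.672  25.83  142.631] [ 0.68   0.454 -7.052] [-0.02   1.014  0.016]
20 9 [550.246  24.278]
60 9 [550.78   24.249]
```

Emit:
play_rows --pt "0 0 -4" --pt "0 0 -3" --pt "0 0 -1.5" --pt "0 0 -1" --pt "0 0 0" --pt "0 0 0" --yaw '[0, 0, 0, 0, 0, 0]'

```text
t: 35.2
ee_pos: [558.3, 25.0, 133.5]
orientation: [-0.095, 2.368, 0.041]
ft_force: [-0.3, 0.4, -6.9]
width: 16.8
grasp_force: 30.0
```

Emit:
play_rows --pt "0 0 -1" --pt "0 0 -0.8" --pt "0 0 -0.5" --pt "0 0 0" --yaw '[0, 0, 0, 0]'

```text
t: 35.53
ee_pos: [559.0, 25.1, 132.0]
orientation: [-0.095, 2.366, 0.041]
ft_force: [-1.2, 0.9, -0.7]
width: 16.7
grasp_force: 30.0
```

Emit:
play_rows --pt "0 0 0" --pt "0 0 0" --pt "0 0 0" --pt "0 0 0" --pt "0 0 0" --pt "0 0 0" --pt "0 0 0" --pt "0 0 0" --yaw '[0, 0, 0, 0, 0, 0, 0, 0]' --gripper 0

```text
t: 36.2
ee_pos: [558.3, 24.9, 131.2]
orientation: [-0.095, 2.368, 0.041]
ft_force: [0.2, -0.3, 1.0]
width: 66.5
grasp_force: 0.0
```

Emit:
play_rows --pt "-3 0 10" --pt "-6 0 15" --pt "-8 0 15" --pt "-8 0 15" --pt "-8 0 15" --pt "0 0 0" --yaw '[0, 0, 0, 0, 0, 0]'

```text
t: 36.7
ee_pos: [525.0, 24.9, 203.5]
orientation: [-0.095, 2.365, 0.041]
ft_force: [0.2, 0.5, 1.2]
width: 87.8
grasp_force: 0.0
```

Run:
```python
from plan import *
o=ctrl.get_obs();print(o['t'],o['qpos'],o['ee_pos'],o['ft_force'])
s=shot('top');save(s,'t5');C=cloud(s)
m=(abs(C[...,0]-550)<70)&(abs(C[...,1]-25)<70)&(C[...,2]>114)&(C[...,2]<127);P=C[m];print('lid',(P.min(0)+P.max(0))/2,np.ptp(P,axis=0))
for k in ['canister','tin_a','salt_mill','glass','tub']:
    for r in models.landmark_of(s,k)[:2]:
        u,v=r['location'];print(k,round(r['conf'],2),atz(s,u,v,0))
```

```text
36.7 [-0.015  0.172  2.364  2.75   0.18   1.888] [525.015  24.937 203.482] [0.221 0.511 1.236]
lid [551.148  25.307 120.525] [100.135  98.917  12.904]
canister 0.81 [553.733  21.15    0.   ]
canister 0.58 [ 651.64  -222.876    0.   ]
tin_a 0.92 [ 434.631 -347.42     0.   ]
tin_a 0.56 [658.431  94.516   0.   ]
salt_mill 0.68 [413.684 332.75    0.   ]
salt_mill 0.34 [655.666 102.761   0.   ]
glass 0.98 [ 645.394 -343.031    0.   ]
tub 0.97 [627.318 331.365   0.   ]
```

View pics/t5.png

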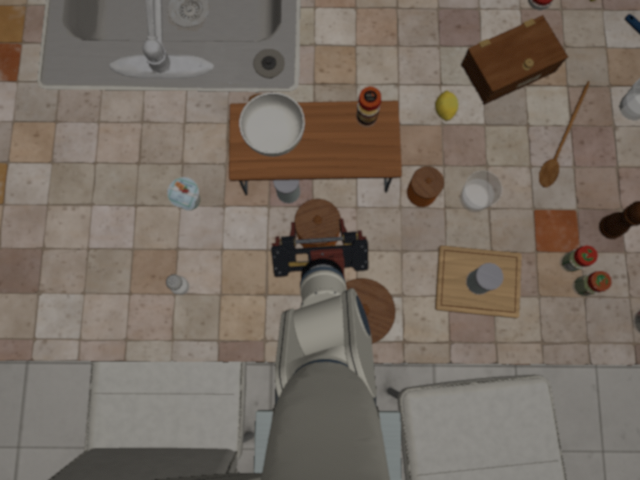

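The top view shows the canister back at (318,220), the heavy tin on the board at (487,277) and the light tin in place at (287,190). The gripper is clear, so I'm handing the job in.

```bash
python3 -c "
from workcell import ticket
print(ticket.close_job())"
```

```text
the job is handed in; nothing more can be done
None
```

The job is handed in with no verdict returned: the heavy tin (right-hand, about 0.45 kg) stands released on the board, the light tin and the canister are back within a few millimetres of where they started, and my last measurement showed no real movement of the salt mill, glass or tub, at about 37 s of the 72 s allowed.

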